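Click the stop collar onto the board-holder column

ROBOT

A 6-joint arm with a two-finger parallel gripper is mounted at the origin on the work surface; the furniture and walls round the work are solid. World frame = base frame: x ahead of the robot, y to its left, z up, the work surface at z = 0. Lengths are in m, angles in degrees, forces in N, time in s.
With the tool pointing down it reaches from about 0.2 to 0.875 m from the base axis. Payload 3.4 kg.
Tool frame: the origin (TCP) lies between the finger pads; the fingertips stand 14 mm ahead of it and the grasp point (between the pads) lies 5 mm behind it; z points along the fingers, y is the line along which they close (so a half turn about z gives the same grasp; the last joint's range is limited). The gripper opens to 94 mm and grips with 3 to 60 N. Pads are 16 mm wide; open, the fingers measure 119 mm over their backs; the gripper's body (75 mm by 177 mm) begins 78 mm behind the grasp point.
Start: joints at [-72.708, 15.808, 86.224, -0, 77.962, -6.933], TCP at [0.236, -0.524, 0.219] pointing down, gripper open.
Joint ranges: [-165.64, 165.64], [-43.16, 119.46], [12.63, 154.43], [-67.54, 247.53], [6.08, 155.33], [-154.97, 154.97]. Speed limits (degrees/s): [147.25, 147.25, 180, 180, 180, 180].

INTERFACE

Orientations are given as [roll, pitch, yaw] about the fixed x, y, z axes, in that order (R = Rz(yaw) Ry(pitch) Rx(roll)).
In Python, from bench import arm gives the robot as it stands. Calls block until the motion is done:
- arm.reach(position, orientation): joint-space move of the TCP to a pose.
- arm.move_linear(position, speed=0.15, rotation=None, stop_force=None): straight line of the TCP; rotation=None keeps the orientation; speed is the mean speed in m/s. With stop_force (N) it stops when the force on the tool has changed by that much, and returns True; else False.
- arm.set_joints(angles): joint-space move.
- arm.set_gripper(opening, grasp_force=None): finger opening in m; grasp_force is the grip in N (None keeps the last); returns when the fingers have stopped.
- arm.pause(seconds).
- arm.solve_ik(position, orientation): joint angles nearest the present ones, or None.
- arm.grab_frame(name): name is "scene" or "top" or "wrist"; returns (picture, depth): 420x560x3 uint8, red, green, blue; 420x560 float32, m along the optical axis (not along the pixel's ray), 0 where there is no reading.
- arm.camera_params(name): a dict with "fx", "fy", "cx", "cy" (pixels), "dist" ([k1, k2, p1, p2, k3] as OpenCV has them; the pictures are not rectified), "world_from_camera" (4x4, takes a point from camera to world coordinates). Camera axes: x right, y up, looking along -z (the intrinsics and any distortion apply to the point x, -y, -z); pixel columns grow to the right and rows downward; lengths in m; the calibration is good to about 2 mm. A picture is of the moment at which its call begins: read the wrist's pose just before it. camera_params takes no time and is no camera call; for the wrist camera it gives the pose at the moment of the call.
A pose or a line that the arm cannot do raises arm.Unreachable and nothing moves.
- arm.hand_in(): hands the job in; it is judged then, once.
Readings, each from a call of its own:
- arm.current_time(): time.
- arm.current_joints(): joint angles.
- arm.current_qvel(): joint speeds.
- arm.current_effort(): joint torques, N m.
- arm.current_position(): TCP position.
- arm.current_tool_rot(): TCP orientation.
- arm.current_force(): force on the tool from outside, world axes, zero at the start.
- arm.current_ft_torque(): the same for the moment, N m.
- arm.current_gripper_width(): finger opening in m.
- arm.current_finger_force(): force on a finger pad.
Only numpy, scipy, OpenCV 4.12 (cv2) and the standard library are available. Lean on these libraries where they do the work, as an engineer would, in place of code of your own. Each camera call takes 0.05 s, during which the arm holds its last target. There are 200 camera calls.

TASK

Slide the red stop collar down onto the steel column of the board-holder stand, past its two sprung balls, until you feel it click home with the balls in the collar's groove, and let go of it there. The clip that carries the balls may be set at any height, so go by feel, and be gentle: do not push with more than 20 N (33 N between collar and stand, the squeeze of the balls included), and do not press on past the click: the soft rubber washer below must not be squashed by more than 2 mm. Leave everything else on the bench where it is.

Things in the scene. Friction and masses are not known exactly. Their poses are not given: they have to be found in the camera images.
- collar: red stop collar: a round sleeve, 36 mm outside diameter, 30 mm tall, plain 20 mm bore from end to end; loose, standing the right way up on the worktop, 0.1 to 0.2 kg. Origin: centre of the underside; z runs up the bore. Inside the bore a groove 3.6 mm deep runs all round, from 11.1 to 25.9 mm above the origin; below and above it the bore is plain.
- stand: board-holder stand, fixed to the worktop: grey base plate 100 x 100 x 14 mm with an upright polished steel column, 18 mm diameter, in its middle. Origin: centre of the base's underside; z is the column's axis. On the column sits a brass clip ring (31 mm diameter, 8 mm tall) with a black rubber washer (28 mm) on top, clamped at an unmeasured height that differs each time.
- column_tip (a point): centre of the column's top face, 85 mm above the worktop; the top 8 mm taper to 8 mm diameter. Pushed down, the collar meets 5 to 10 N as its lower edge climbs the balls, then slides 9 to 11 mm with little force, then snaps down 3 to 4 mm with a pull of up to 8 N as the balls enter the groove; where that pull ends it is home.
- column_foot (a point): the column's axis at the base plate's upper face, 14 mm above the worktop. Home, the balls stand free in the collar's groove: its underside is 15.3 to 17 mm below their centres, resting on the washer or up to 1.7 mm above it, and 19 to 21 mm below where it first met the balls. Below that only the soft washer resists.
- washer (a joint): how far the black rubber washer under the collar is squashed down, m: 0 = untouched. It gives 3 N per mm for 3 mm and is then hard.
- ball (a joint): one of two sprung steel balls, 3.3 mm out of the column on the stand's -x and +x sides, their centres 17 mm above the washer, 44 to 59 mm above the worktop (not measured). Value (m): how far it is pushed in: 0 = out (free, or in the collar's groove), 0.001 to 0.0035 = under the plain bore. There the two squeeze the collar by about 13 N.
- ipa_bottle: bystander: white alcohol dispenser bottle with a red cap and blue band, 52 mm wide, 125 mm tall, standing; origin at the middle of its underside
- solder_spool: bystander: reel of solder wire standing on its flange, about 54 x 62 x 40 mm; origin at the middle of its underside
- flux_jar: bystander: small white round jar with a lid, 38 mm wide, 26 mm tall; origin at the middle of its underside
- tape_roll: bystander: amber tape roll lying flat, 67 mm wide, 19 mm tall; origin at the middle of its underside
- board_blue: bystander: blue circuit board lying flat, 45 x 58 x 8 mm; origin at the middle of its underside
Things that resemble listed ones, but are neither listed nor needed, are in the scene too. Several things have the shape of the stand; the one meant has the colours described above.

How it is judged (in metres and radians):
On the way, in this order (a step that is already met when the one before it is completed fails the run):
1. the collar is threaded on the column: its underside below the column's top, on its axis and upright (horizontal distance between collar and stand below 0.003 m and angle between the z axis of collar and the z axis of stand, either way round below 0.08 rad and z of collar in the frame of stand below 0.077 m).
2. the collar has clicked home: the balls have sprung out into its groove (horizontal distance between collar and stand below 0.003 m and angle between the z axis of collar and the z axis of stand, either way round below 0.08 rad and z of collar in the frame of stand below 0.045 m and value of joint ball below 0.0005 m), for 0.2 s.
At the end, for the whole second after the job is handed in: The collar is on the column (centred within 3 mm, its axis within 0.08 rad of the column's), its underside less than 45 mm above the worktop, with the balls sprung out into its groove (the listed ball pushed in less than 0.5 mm), at rest and released (all of step 2 and linear speed of collar below 0.01 m/s and angular speed of collar below 0.1 rad/s); the robot touches nothing.
It fails at once if the collar bears on the stand (column, balls, washer, clip or base) with more than 33 N, the squeeze of the balls included (contact force between collar and stand above 33 N).
It fails at once if the rubber washer is squashed by more than 2 mm (value of joint washer above 0.002 m).
It fails at once if one of the bystanders is moved by more than 30 mm (distance of any of ipa_bottle, solder_spool, flux_jar, tape_roll, board_blue from where it was at the start of the episode above 0.03 m).
It also fails if it takes over 72 s, if anything falls off the work surface, if the arm or the gripper's body presses on something with over 40 N, if the wrist force passes 120 N, or if a joint passes its speed limit or range.

## Working session

There is one attempt and no reset: what is moved stays moved. The work goes in short steps, each a Python script; the robot and the scene stay as the last script left them, time stands still between calls to the robot, and variables do not carry over. Pictures are saved under pics/ and viewed, at most 10 in all, crops included, and the job is handed in when it is done.

```bash
mkdir -p pics; ls; python3 - <<'E'
from bench import arm
import cv2,numpy as np
for n in("scene","top"):
    p,d=arm.grab_frame(n); cv2.imwrite(f"pics/{n}0.png",p[:,:,::-1]); np.savez(f"{n}0.npz",p=p,d=d,**arm.camera_params(n))
    c=arm.camera_params(n);print(n,c)
print(arm.current_time(),arm.current_tool_rot(),arm.current_force())
E
```

```text
pics
scene {'fx': 433.73373162844575, 'fy': 433.73373162844575, 'cx': 286.84574705248457, 'cy': 212.02163490883058, 'dist': array([-0.1180923,  0.       ,  0.       ,  0.       ,  0.       ]), 'world_from_camera': array([[ 0.89853638,  0.33856092, -0.27930068,  0.15929112],
       [-0.43888882,  0.69744539, -0.56652143, -0.71317612],
       [ 0.00299496,  0.63162206,  0.77527066,  0.8713938 ],
       [ 0.        ,  0.        ,  0.        ,  1.        ]])}
top {'fx': 449.3285742961329, 'fy': 449.3285742961329, 'cx': 278.5591813490372, 'cy': 213.4658549791348, 'dist': array([-0.02636832,  0.        ,  0.        ,  0.        ,  0.        ]), 'world_from_camera': array([[-0.01101624,  0.99387015, -0.11000351,  0.32948981],
       [-0.99982283, -0.00926895,  0.01638269, -0.14378728],
       [ 0.01526265,  0.11016449,  0.99379617,  0.99213805],
       [ 0.        ,  0.        ,  0.        ,  1.        ]])}
0.1 [-1.79911492e+02 -1.01531424e-02  2.42238410e+01] [-0.69645586 -0.00365087 -0.16811392]
```

View pics/scene0.png

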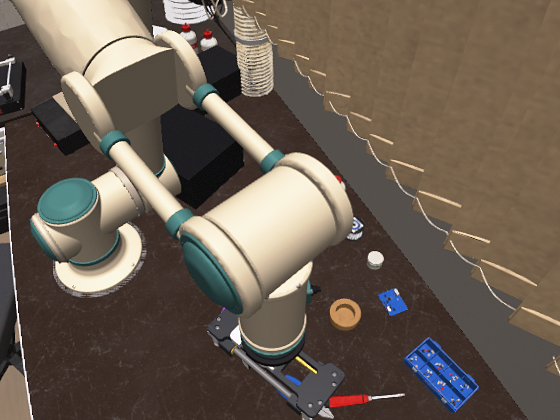

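View pics/top0.png

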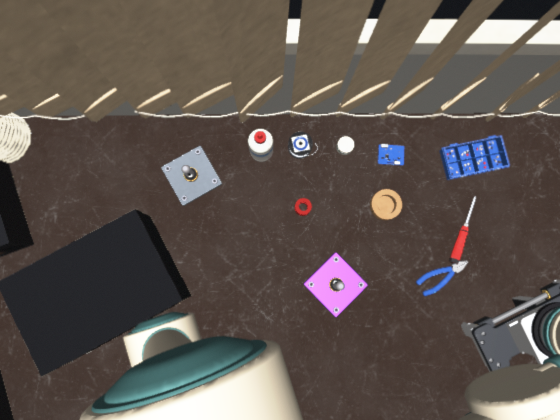

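The top view shows two stand shapes. The one at (191,174) has a grey base and the one at (337,285) is magenta, so I take the grey one. The red things are the ring at (304,206), which is the collar, the bottle cap at (260,137) and the screwdriver at (460,242). The arm blocks the scene view. I'll measure both targets and confirm them in a crop.

```bash
cat > h.py <<'E'
import cv2,numpy as np
from bench import arm
def ray(c,uv,z):
    K=np.array([[c["fx"],0,c["cx"]],[0,c["fy"],c["cy"]],[0,0,1.]])
    n=cv2.undistortPoints(np.array(uv,float).reshape(-1,1,2),K,np.array(c["dist"])).reshape(-1,2)
    T=np.array(c["world_from_camera"]); d=np.c_[n[:,0],-n[:,1],-np.ones(len(n))]@T[:3,:3].T
    return T[:3,3]+d*((z-T[2,3])/d[:,2:])
def hsv(p): return cv2.cvtColor(p,cv2.COLOR_RGB2HSV)
def redmask(p):
    h=hsv(p); return (((h[...,0]<6)|(h[...,0]>172))&(h[...,1]>150)&(h[...,2]>60)).astype(np.uint8)*255
def hull_ring(c,m,near,z):
    """outer outline of blob nearest pixel -> circle (xy,r) on plane z"""
    cs=[k for k in cv2.findContours(m,cv2.RETR_EXTERNAL,cv2.CHAIN_APPROX_NONE)[0] if cv2.contourArea(k)>60]
    k=min(cs,key=lambda k:np.linalg.norm(k.reshape(-1,2).mean(0)-near))
    P=ray(c,k.reshape(-1,2),z)[:,:2].astype(np.float32)
    return cv2.minEnclosingCircle(P),P
E
python3 - <<'E'
from h import *
f=np.load("top0.npz");p=f["p"];c={k:f[k] for k in f.files}
print("collar",hull_ring(c,redmask(p),(304,206),.03)[0], f["d"][200:212,298:310][::4,::4])
h=hsv(p);g=((h[...,1]<60)&(h[...,2]>90)).astype(np.uint8)*255
cs=cv2.findContours(g,cv2.RETR_EXTERNAL,cv2.CHAIN_APPROX_SIMPLE)[0]
k=min(cs,key=lambda k:-cv2.pointPolygonTest(k,(175,180),True))
r=cv2.minAreaRect(k);P=ray(c,cv2.boxPoints(r),.014);print("stand",r,P,P.mean(0))
print("tip guess",ray(c,[(190,171)],.085))
for n,uv in dict(bottle=(260,137),spool=(301,144),jar=(346,145),magenta=(337,285)).items():print(n,ray(c,[uv],.05))
a=cv2.resize(p[120:240,150:340],None,fx=4,fy=4,interpolation=cv2.INTER_CUBIC);cv2.imwrite("pics/crop0.png",a[:,:,::-1])
E
```

```text
collar ((0.4506674110889435, -0.21233856678009033), 0.01958627440035343) [[0.97422117 0.9750325  0.97293776]
 [0.96900225 1.0030035  0.9925501 ]
 [0.9683415  1.0013922  0.9980949 ]]
stand ((191.07565307617188, 174.80117797851562), (45.376399993896484, 46.73823928833008), 60.64224624633789) [[ 0.54476307  0.10211187  0.014     ]
 [ 0.59592534  0.01254514  0.014     ]
 [ 0.50619968 -0.03724071  0.014     ]
 [ 0.45611296  0.05175387  0.014     ]] [0.52575026 0.03229254 0.014     ]
tip guess [[0.51914823 0.02179463 0.085     ]]
bottle [[ 0.59960842 -0.12122123  0.05      ]]
spool [[ 0.58357202 -0.20922178  0.05      ]]
jar [[ 0.58077698 -0.3062183   0.05      ]]
magenta [[ 0.28297479 -0.27921384  0.05      ]]
```

View pics/crop0.png

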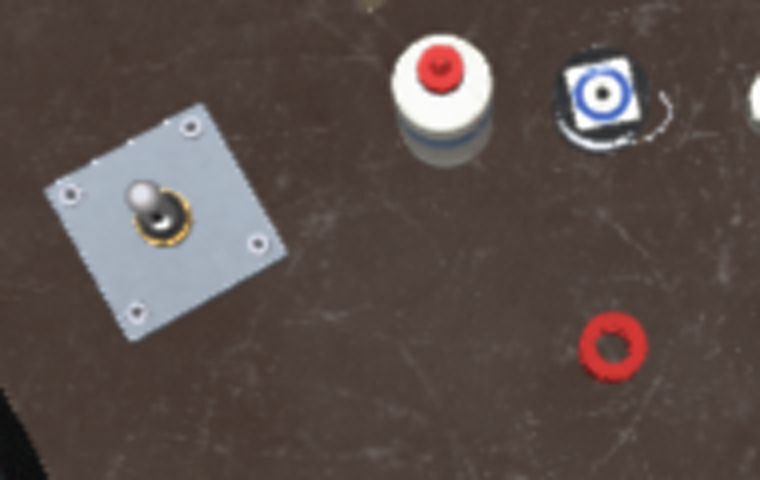

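Confirmed: the grey base with the brass clip is the stand, its column tip is at crop (142,190), and the red ring at crop (613,347) is the collar. Next I'll look with the wrist camera from nearby.

```bash
python3 - <<'E'
from h import *
T=np.array(arm.camera_params("wrist")["world_from_camera"]);print(np.round(T,3),arm.camera_params("wrist")["fx"])
print("tip",ray({k:v for k,v in np.load("top0.npz").items()},[(185.5,167.5)],.085))
ims=[]
for i,(xy,z) in enumerate([((.45,-.212),.2),((.521,.028),.24)]):
    arm.reach([*xy,z],[180,0,24])
    arm.pause(.3); c=arm.camera_params("wrist");p,d=arm.grab_frame("wrist");np.savez(f"w{i}.npz",p=p,d=d,**c);ims.append(p[::1,::1])
    print(arm.current_time(),arm.current_position(),arm.current_tool_rot(),arm.current_force())
cv2.imwrite("pics/w01.png",cv2.resize(np.hstack(ims),(800,300),interpolation=cv2.INTER_AREA)[:,:,::-1])
E
```

```text
[[ 0.411  0.882  0.232  0.304]
 [-0.912  0.398  0.102 -0.494]
 [-0.002 -0.254  0.967  0.384]
 [ 0.     0.     0.     1.   ]] 334.5750118155617
tip [[0.52653401 0.03110205 0.085     ]]
1.8667 [ 0.44985254 -0.21256894  0.19994905] [-1.79999498e+02  3.57400177e-03  2.39409003e+01] [0.14817615 0.40568598 0.27800384]
3.2083 [0.52094489 0.02715119 0.23988154] [-1.79999630e+02  1.64181370e-02  2.39179697e+01] [ 0.77919069 -0.31603759 -0.56758239]
```

View pics/w01.png

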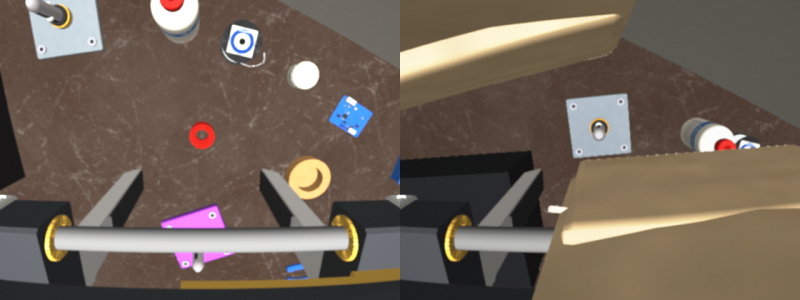

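The left half shows the collar at (202,135). The right half shows the stand at (600,128), with large tan shapes in front of the camera. I'll locate those in 3D and measure both targets.

```bash
cat >> h.py <<'E'
def load(f): return {k:v for k,v in np.load(f).items()}
def cloud(c):
    h,w=c["d"].shape; u,v=np.meshgrid(np.arange(w),np.arange(h))
    K=np.array([[c["fx"],0,c["cx"]],[0,c["fy"],c["cy"]],[0,0,1.]])
    n=cv2.undistortPoints(np.stack([u,v],-1).reshape(-1,1,2).astype(float),K,np.array(c["dist"])).reshape(-1,2)
    d=c["d"].reshape(-1,1); T=c["world_from_camera"]
    return (np.c_[n[:,0],-n[:,1],-np.ones(len(n))]*d@T[:3,:3].T+T[:3,3]).reshape(h,w,3)
E
python3 - <<'E'
from h import *
c=load("w1.npz");X=cloud(c)
print("cam",c["world_from_camera"][:3,3])
for uv in [(100,80),(280,40),(20,130),(250,260),(300,300),(450,220),(540,210),(450,320),(540,400),(500,40),(100,260)]:
    print(uv,np.round(X[uv[1],uv[0]],3),c["d"][uv[1],uv[0]], c["p"][uv[1],uv[0]])
c0=load("w0.npz")
print("collar",hull_ring(c0,redmask(c0["p"]),(283,189),.03)[0])
X0=cloud(c0);m=redmask(c0["p"])>0;m[:160]=0;m[220:]=0;q=X0[m];print("collar depth",np.median(q,0),q[:,2].max())
h=hsv(c["p"]);g=((h[...,1]<60)&(h[...,2]>90)).astype(np.uint8)*255;g[:125]=0
k=min(cv2.findContours(g,cv2.RETR_EXTERNAL,cv2.CHAIN_APPROX_SIMPLE)[0],key=lambda k:-cv2.pointPolygonTest(k,(255,200),True))
r=cv2.minAreaRect(k);P=ray(c,cv2.boxPoints(r),.014);print("stand",r,P,P.mean(0))
T=X[120:230,230:330];mm=(T[...,2]>.082)&(T[...,2]<.09);print("tip depth",T[mm].mean(0),mm.sum())
cv2.imwrite("pics/c2.png",cv2.resize(c["p"][120:230,220:340],None,fx=5,fy=5,interpolation=cv2.INTER_CUBIC)[:,:,::-1])
t=load("top0.npz");Y=cloud(t)
for uv in [(200,60),(100,60),(300,60),(205,97),(100,100),(150,95),(60,100)]:print("top",uv,np.round(Y[uv[1],uv[0]],3))
E
```

```text
cam [0.58901527 0.05715429 0.40469465]
(100, 80) [0.589 0.057 0.405] 0.0 [192 164 123]
(280, 40) [0.589 0.057 0.405] 0.0 [102  87  66]
(20, 130) [0.569 0.099 0.348] 0.055288713 [107  92  69]
(250, 260) [0.561 0.052 0.342] 0.06737132 [139 119  88]
(300, 300) [0.566 0.044 0.359] 0.05120354 [140 120  90]
(450, 220) [0.584 0.01  0.328] 0.08012238 [136 116  87]
(540, 210) [ 0.596 -0.013  0.325] 0.082472734 [132 114  84]
(450, 320) [0.589 0.057 0.405] 0.0 [131 112  84]
(540, 400) [0.589 0.057 0.405] 0.0 [125 106  79]
(500, 40) [ 0.681 -0.037  0.209] 0.17788824 [90 86 81]
(100, 260) [0.401 0.164 0.116] 0.31155998 [43 42 45]
collar ((0.4546065330505371, -0.2108483463525772), 0.02030489221215248)
collar depth [ 0.45282826 -0.21174207  0.02887515] 0.3648224704228002
stand ((278.21759033203125, 175.84617614746094), (85.80587768554688, 88.02088928222656), 84.8826904296875) [[ 0.54713551  0.1031147   0.014     ]
 [ 0.59596403  0.01474122  0.014     ]
 [ 0.50795193 -0.03742539  0.014     ]
 [ 0.45540131  0.0562998   0.014     ]] [0.52661319 0.03418258 0.014     ]
tip depth [0.52733463 0.03367205 0.08397295] 98
top (200, 60) [ 0.58  -0.058  0.462]
top (100, 60) [0.558 0.047 0.51 ]
top (300, 60) [ 0.558 -0.178  0.507]
top (205, 97) [ 0.572 -0.049  0.358]
top (100, 100) [0.567 0.103 0.363]
top (150, 95) [0.57  0.028 0.371]
top (60, 100) [0.572 0.167 0.351]
```

View pics/c2.png

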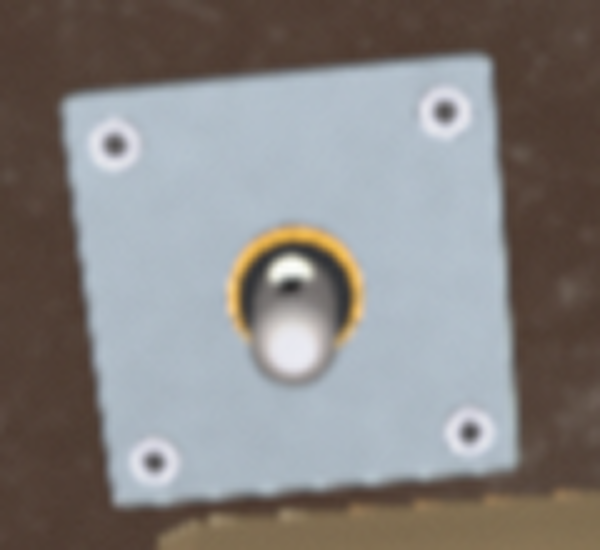

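The crop shows the grey base, the brass ring with its black washer, a bright ball at (290,268) and the column top at (292,350). So this is the right stand. The tan shapes are slats overhanging near the stand, so I'll check how close they come before planning the tool's lean.

```bash
python3 - <<'E'
from h import *
for f in("top0.npz","w1.npz","w0.npz"):
    c=load(f);X=cloud(c)[c["d"]>0].reshape(-1,3)
    X=X[(X[:,1]>-.1)&(X[:,1]<.17)&(X[:,0]>.45)]
    print(f,[(round(z,2),np.round(np.percentile(s[:,0],2),3),len(s)) for z in np.arange(.2,.7,.04) if len(s:=X[(X[:,2]>z)&(X[:,2]<z+.04)])>5])
print("eff",arm.current_effort())
for p in(0,-12,-20):
    for yaw in (0,): 
        for z in (.24,.12,.05): print(p,z,arm.solve_ik([.526,.033,z],[180,p,yaw]))
    print(arm.solve_ik([.453,-.212,.02],[180,p,0]))
E
```

```text
top0.npz [(np.float64(0.28), np.float64(0.553), 41), (np.float64(0.32), np.float64(0.548), 1756), (np.float64(0.36), np.float64(0.548), 2249), (np.float64(0.4), np.float64(0.548), 2330), (np.float64(0.44), np.float64(0.549), 2919), (np.float64(0.48), np.float64(0.549), 3534), (np.float64(0.52), np.float64(0.548), 4443), (np.float64(0.56), np.float64(0.549), 4570), (np.float64(0.6), np.float64(0.547), 1316)]
w1.npz [(np.float64(0.2), np.float64(0.504), 5140), (np.float64(0.24), np.float64(0.496), 3095), (np.float64(0.28), np.float64(0.494), 2902), (np.float64(0.32), np.float64(0.508), 53746), (np.float64(0.36), np.float64(0.522), 818)]
w0.npz []
eff [-2.31056556e-02 -3.51944876e+01 -2.39688617e+01  4.59832745e-02
 -5.54818637e-02 -8.36401414e-04]
0 0.24 [-3.97680241e+00  1.10080546e+01  8.98407029e+01 -2.54444375e-14
  7.91512425e+01  8.60231976e+01]
0 0.12 [-3.97680241e+00  1.61293726e+01  1.00934218e+02 -2.54444375e-14
  6.29364096e+01  8.60231976e+01]
0 0.05 [-3.97680241e+00  2.05415824e+01  1.06166033e+02 -2.54444375e-14
  5.32923841e+01  8.60231976e+01]
[-3.30551362e+01  2.09440580e+01  1.11457895e+02 -2.54444375e-14
  4.75980475e+01  5.69448638e+01]
-12 0.24 [-4.67707754  4.37341831 99.05708091  1.07523554 64.61221533 84.96364569]
-12 0.12 [ -4.67707754  10.36446637 110.54157282   1.32523313  47.14040945
  84.52317376]
-12 0.05 [ -4.67707754  15.59760107 116.09695275   1.63880538  36.35544225
  84.10474243]
[-38.77254533  17.01876843 120.37165741  13.48609488  33.93825591
  40.5910549 ]
-20 0.24 [ -5.27716618   0.35079472 105.46008237   2.2203107   54.28760996
  83.74298688]
-20 0.12 [ -5.27716618   7.23712092 117.18110943   3.09018193  35.69935922
  82.52911282]
-20 0.05 [ -5.27716618  13.31141191 122.93576363   4.45403856  23.8950289
  80.96582337]
[-43.49334368  15.68250274 126.42663386  31.68922595  26.62308611
  19.38793209]
```

The slat faces are at about x = 0.548 above z = 0.3. I'll lean the tool 12° towards the robot, stay low near the stand, and grasp the collar.

```bash
python3 - <<'E'
from h import *
O=[180,-12,0];x,y=.453,-.2116
arm.reach([.44,-.1,.22],O)
arm.reach([x,y,.12],O)
arm.set_gripper(.07,20)
arm.move_linear([x,y,.020],speed=.08,stop_force=6)
arm.set_gripper(.0,18)
print(arm.current_gripper_width(),arm.current_finger_force(),arm.current_position(),arm.current_force())
arm.move_linear([x,y,.135],speed=.1);arm.pause(.2)
print(arm.current_time(),arm.current_gripper_width(),arm.current_force(),arm.current_position())
arm.move_linear([.50,.033,.135],speed=.15);arm.pause(.3)
c=arm.camera_params("wrist");p,d=arm.grab_frame("wrist");np.savez("w2.npz",p=p,d=d,**c);cv2.imwrite("pics/w2.png",p[:,:,::-1])
print(arm.current_time(),arm.current_force(),arm.current_position(),arm.current_tool_rot())
E
```

```text
0.03582331966224367 18.000158803188242 [ 0.45308998 -0.2116961   0.02009049] [-0.18518665  0.03058835  2.18961027]
8.625 0.035467331066061016 [ 1.25113839  0.19047866 -1.17659389] [ 0.45272826 -0.21140389  0.13442626]
10.7833 [-0.46738959  1.02550001 -1.65990752] [0.49998462 0.03275247 0.13499376] [ 1.79999764e+02 -1.19977782e+01 -2.79791310e-02]
```

View pics/w2.png

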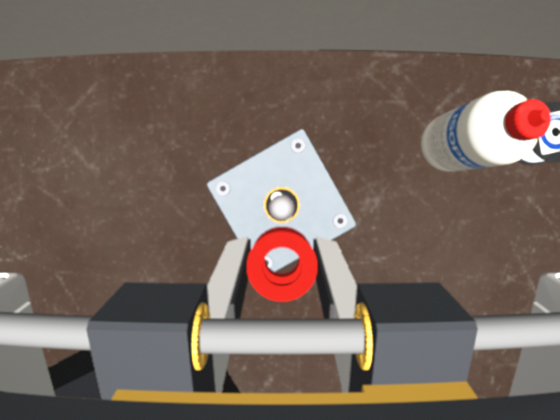

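The collar is held squarely with its centre at (282,265), and the column tip is at (281,206). I'll measure both in this one view so calibration errors cancel.

```bash
python3 - <<'E'
from h import *
c=load("w2.npz");X=cloud(c);p=c["p"]
m=redmask(p);m[:225]=0;m[:,:240]=0;m[:,325:]=0
q=X[(m>0)&(c["d"]>0)];print("red z pct",np.percentile(q[:,2],[2,25,50,75,98]))
h=hsv(p);top=((m>0)&(h[...,2]>215)).astype(np.uint8)*255
print("V hist",np.histogram(h[...,2][m>0],8))
print(hull_ring(c,m,(282,265),.145)[0],hull_ring(c,top,(282,265),.145)[0])
s=(m>0)&(abs(X[...,2]-.145)<.003);P=X[s];
print("depth top: n",s.sum(),"mid",(P.min(0)+P.max(0))/2,P.max(0)-P.min(0),P.mean(0))
T=X[180:230,255:310];mm=(T[...,2]>.082)&(T[...,2]<.09);print("tip",T[mm].mean(0),mm.sum(),T[mm].max(0)-T[mm].min(0))
k=hsv(p)[180:230,255:310];w=((k[...,1]<40)&(k[...,2]>120));
e=np.argwhere(mm)[:,::-1]+[255,180];print("tip px",e.mean(0),ray(c,[e.mean(0)],.085))
E
```

```text
red z pct [0.11848881 0.14326544 0.14418001 0.14474392 0.1457575 ]
V hist (array([   6,   56,   68,  113,   96,  103,  149, 2835]), array([ 76.  ,  97.75, 119.5 , 141.25, 163.  , 184.75, 206.5 , 228.25,
       250.  ]))
((0.5011217594146729, 0.03316487371921539), 0.019056010991334915) ((0.5003424882888794, 0.03316456824541092), 0.017922554165124893)
depth top: n 2740 mid [0.49998092 0.03315091 0.14452654] [0.03639921 0.03597384 0.00505001] [0.50030686 0.03313643 0.14437135]
tip [0.52720251 0.03336053 0.08398683] 205 [0.01100603 0.01167337 0.00423379]
tip px [281.27317073 207.3902439 ] [[0.52725175 0.0333583  0.085     ]]
```

```bash
python3 - <<'E'
from h import *
arm.move_linear([.5268,.033,.135],speed=.1);arm.pause(.3)
print(arm.current_force())
print(arm.move_linear([.5268,.033,.112],speed=.06));arm.pause(.2);print(arm.current_force())
for z in np.arange(.109,.0909,-.003):
    s=arm.move_linear([.5268,.033,z],speed=.02,stop_force=5);arm.pause(.1)
    print(round(arm.current_time(),1),s,np.round(arm.current_position(),4),np.round(arm.current_force(),1),np.round(arm.current_ft_torque(),2))
    if s:break
E
```

```text
[ 0.07151985  0.37744658 -0.88047938]
False
[ 0.086075   -0.27213154 -0.86288878]
12.6 False [0.5268 0.033  0.109 ] [-0.8  0.5 -1. ] [-0.01  0.17 -0.  ]
13.0 False [0.5268 0.033  0.1059] [-0.4 -0.1 -1.7] [-0.02  0.16  0.01]
13.4 False [0.5268 0.033  0.1029] [-0.5  0.7 -0.6] [ 0.02  0.22 -0.05]
13.8 False [0.5268 0.033  0.1   ] [ 0.1 -0.2 -1.5] [ 0.02  0.19 -0.03]
14.2 False [0.5268 0.033  0.097 ] [ 0.8  0.1 -1.6] [-0.    0.17 -0.01]
14.6 False [0.5268 0.033  0.094 ] [-0.1  0.  -1.6] [-0.05  0.16 -0.02]
15.0 False [0.5268 0.033  0.091 ] [-0.2  0.1 -0.7] [-0.    0.1   0.03]
```

The collar is threaded with no side force. Now I'll feel the way down in small steps.

```bash
cat >> h.py <<'E'
def fz(n=6):
    f=[]
    for _ in range(n): f.append(arm.current_force()); arm.pause(.015)
    return np.mean(f,0)
def step(z):
    s=arm.move_linear([.5268,.033,z],speed=.02,stop_force=14);arm.pause(.05)
    f=fz();print(round(arm.current_time(),1),s,"z",round(arm.current_position()[2]*1e3,2),np.round(f,1));return s,f
E
python3 - <<'E'
from h import *
b=fz(10)[2];print("base",b);z=.091;hi=None
while z>.048:
    z-=.001; s,f=step(z); r=f[2]-b
    if s or r>15: print("stop high");break
    if hi is None and r>3: hi=z
    if hi and z<hi-.007 and r<-2.5: print("pull");break
    if hi and z<hi-.015: print("range");break
E
```

```text
base -1.3531056925882312
15.6 False z 89.99 [ 0.  -0.1 -1.3]
16.0 False z 88.99 [ 0.3  0.2 -1.4]
16.4 False z 87.98 [ 0.   0.  -1.3]
16.8 False z 86.98 [ 0.2  0.2 -1.2]
17.2 False z 86.01 [-0.2 -0.4 -1.4]
17.6 False z 85.0 [ 0.1 -0.1 -1.1]
18.0 False z 84.02 [ 0.4  0.2 -0.9]
18.4 False z 82.97 [-0.2 -0.1 -1.3]
18.8 False z 82.02 [ 0.3 -0.5 -1.2]
19.2 False z 80.99 [-0.1 -0.1 -1.1]
19.6 False z 80.0 [-0.4  0.3 -1.2]
20.0 False z 78.99 [-0.1 -0.1 -1.2]
20.4 False z 78.01 [ 0.   0.4 -1.2]
20.8 False z 76.98 [ 0.1  0.  -1.3]
21.2 False z 76.01 [-0.  -0.1 -1.3]
21.6 False z 75.0 [ 0.1  0.1 -1.6]
22.0 False z 73.98 [ 0.   0.2 -0.9]
22.4 False z 72.99 [-0.2 -0.1 -0.9]
22.8 False z 71.99 [ 0.2 -0.1 -1.3]
23.2 False z 71.0 [ 0.3 -0.2 -1.1]
23.6 False z 70.0 [-0.2  0.  -1.2]
24.0 False z 69.11 [-0.  -0.1 -0. ]
24.4 False z 68.33 [-1.2 -0.8  3.8]
24.8 False z 67.15 [-0.5 -1.1  3.5]
25.2 False z 65.55 [ 1.  -0.7 -0.5]
25.6 False z 64.61 [ 1.1 -0.3 -3. ]
26.0 False z 63.85 [ 0.9 -0.8 -3.1]
26.4 False z 62.87 [ 0.4 -1.  -2.7]
26.8 False z 61.94 [ 0.6 -1.  -2.3]
27.2 False z 60.87 [ 0.6 -1.1 -2.1]
27.6 False z 59.9 [ 0.4 -0.5 -2.5]
28.0 False z 58.88 [ 0.3 -0.9 -2.9]
28.4 False z 57.85 [ 0.3 -1.  -3. ]
28.8 False z 56.88 [ 0.3 -0.9 -2.8]
29.2 False z 55.87 [ 0.7 -0.9 -3. ]
29.6 False z 54.69 [ 0.8 -0.7 -4.9]
pull
```

```bash
python3 - <<'E'
from h import *
z=.0550;b=-1.25;pulled=False
while z>.0492:
    z-=.0005; s,f=step(z); r=f[2]-b
    if r<-3: pulled=True
    if s or r>2.5: print("stop high");break
    if pulled and r>-.6: print("pull ended");break
E
```

```text
30.0 False z 54.35 [ 0.9 -0.9 -4.7]
30.4 False z 53.9 [ 0.2 -0.7 -5. ]
30.8 False z 53.31 [ 0.6 -1.2 -6. ]
31.2 False z 52.8 [ 0.4 -0.9 -6.9]
31.6 False z 52.29 [ 0.4 -0.9 -8. ]
32.0 False z 51.98 [ 0.2 -0.4 -6.6]
32.4 False z 51.59 [-0.4 -0.3 -4.5]
32.8 False z 51.19 [-0.7  0.1 -3.3]
33.2 False z 50.73 [-0.1 -0.1 -1.9]
33.6 False z 50.08 [ 0.1  0.5 -1.3]
pull ended
```

The pull has ended at the expected depth, 19.2 mm below first contact. Releasing and checking.

```bash
python3 - <<'E'
from h import *
arm.pause(.3);print(fz())
arm.set_gripper(.075);arm.pause(.3);print(fz(),arm.current_gripper_width())
arm.move_linear([.5268,.033,.14],speed=.06)
arm.move_linear([.50,.033,.14],speed=.08);arm.pause(.3)
c=arm.camera_params("wrist");p,d=arm.grab_frame("wrist");np.savez("w3.npz",p=p,d=d,**c);c=load("w3.npz")
X=cloud(c);m=redmask(p);m[:,:220]=0;m[:,360:]=0
q=X[(m>0)&(c["d"]>0)];zt=np.percentile(q[:,2],80);P=q[abs(q[:,2]-zt)<.003]
print("collar top z",np.percentile(q[:,2],[20,50,80,95]),(P.min(0)+P.max(0))/2,arm.current_time(),arm.current_force())
cv2.imwrite("pics/w3.png",p[:,:,::-1])
E
```

```text
[-0.25332263  0.54151616 -1.36194314]
[0.04532325 0.09955152 0.28495044] 0.07506088171708725
collar top z [0.05707043 0.05772928 0.05828738 0.05881184] [0.52663558 0.03354004 0.05774548] 37.65 [ 0.69784753 -1.00294305  0.03240695]
```

View pics/w3.png

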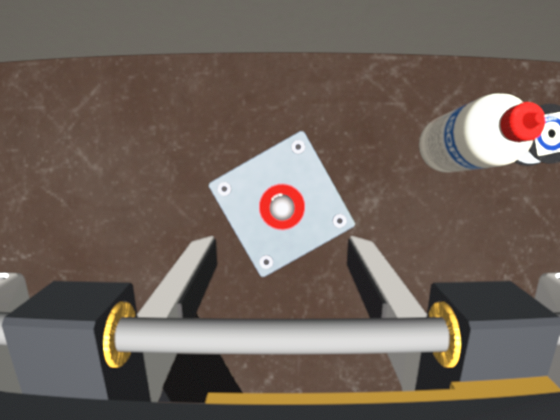

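The collar sits level around the column at (282,207). Its top is about 58 mm above the worktop, so its underside is at about 28 mm, resting on the washer, and the gripper is clear.

```bash
python3 -c "
from bench import arm
print(arm.hand_in())"
```

```text
the job is handed in; nothing more can be done
None
```

The collar clicked home on the grey stand and was released there, with its underside about 28 mm above the worktop and a peak push of about 5 N; the job was handed in after about 38 s, and no verdict was returned.

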